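# Nudge a polariser into its recess and swing the clip over it

## Task

Push the loose round polariser across the top of the metal plate with your fingertips until it drops into the round recess and lies flush, then push the pin of the swivelling clip round until the clip is fully home over the polariser. Nothing is to be gripped or lifted, the polariser must stay on the plate, and the other things nearby are to be left where they are.

Things in the scene. Friction and masses are not known exactly. Their poses are not given: they have to be found in the camera images.
- plate: Flat bare-metal plate fixed to the table, 190 (its x) x 120 (its y) x 22 mm tall. Origin: centre of its underside, on the table; its z is up. Its +x end points roughly forward and left seen from the robot, 22 to 63 degrees round from world +x towards +y. In its frame the recess centre is at x = +30 mm, y = 0, the clip pivot at x = +78 mm, y = 0. The polariser starts on the -x half of its top.
- recess (a point): Centre of the floor of the round blind recess in the plate's top: 47 mm in diameter, 12 mm deep, vertical wall, so its floor is 10 mm above the table and its mouth 22 mm above the table. The clip's open position leaves it clear. A large monitor stands behind and to the right of the work, its screen about 0.65 m ahead of the robot and from y = -0.03 m to the right: keep wrist and gripper clear of it.
- polariser: Loose mounted polariser: a black disc with a round window, 43 mm in diameter, 12 mm thick, about 50 g (varies). It starts lying flat on the plate's top, 68 to 90 mm from the recess's centre. Origin: centre of its underside. It slides freely; it tips and drops in once its centre is within about 9 mm of the recess's centre, and then lies flush with the plate's top, with 2 mm play all round.
- clip (a joint): Angle of the retaining clip about its vertical pivot, rad: 0 = fully home (at its stop, arm pointing to the plate's -x, across the recess), growing as it opens clockwise seen from above (at 1.57 the arm points to the plate's +y); range 0 to 1.9. It starts between 1.2 and 1.75. It turns against a light friction (about 0.6 N at the pin) and stays where it is left.
- clip_pivot (a point): Pivot of the clip, on the underside of its arm, 24.5 mm above the table. The arm is a flat steel strip 14 mm wide, 3 mm thick and reaching 59 mm from the pivot; its underside is 2.5 mm above the plate's top, so it passes over the polariser only when that lies flush. A low screw head 7 mm tall over the arm's underside, 11 mm across, marks the pivot.
- clip_pin (a point): Half-way up the upright black pin on the clip's arm, 48 mm from the pivot: shank 10 mm and head 13 mm in diameter, from 27.5 to 49.5 mm above the table (this point 38.5 mm). Push the pin sideways along its arc about the pivot.
- jar_small: Bystander: small plastic jar, 38 mm across, 36 mm tall, standing beside the plate; leave it alone. Origin: centre of its underside.
- blank_flange: Bystander: small plain metal blank flange, 40 mm across, 12 mm thick, lying on the table beside the plate; leave it alone. Origin: centre of its underside.
- vial: Bystander: small capped vial, 24 mm across, 45 mm tall, standing beside the plate; leave it alone. Origin: centre of its underside.
Not all that is in view belongs to the job. Leave any orange or purple look-alike of the polariser alone.

How it is judged:
By the outcome, as a careful person would: the job done as asked, in the order asked, and still so for the second after the job is handed in, with the robot touching nothing.
It also fails if it takes over 48 s, if anything falls off the work surface, if the arm or the gripper's body presses on something with over 40 N, if the wrist force passes 120 N, or if a joint passes its speed limit or range.

## Robot

A 7-joint arm with a two-finger parallel gripper is mounted at the origin on a cart in front of the work surface, level with it; the furniture and walls round the work are solid. World frame = base frame: x ahead of the robot, y to its left, z up, the work surface at z = 0. Lengths are in m, angles in rad, forces in N, time in s.
With the tool pointing down it reaches from about 0.425 to 0.925 m from the base axis. Payload 6.8 kg.
Tool frame: the origin (TCP) lies midway between the tips of the shut fingers; the grasp point (between the pads) lies 19 mm behind it; z points along the fingers, y is the direction in which the jaws open and shut (so a half turn about z gives the same grasp; the last joint's range is limited). The gripper opens to 85 mm and grips with 20 to 120 N. Pads are 22 mm wide; open, the fingers measure 114 mm over their backs; the gripper's body (76 mm by 85 mm) begins 54 mm behind the grasp point. The pads swing forward as they close: fully open they stand 13 mm farther back than shut.
Start: joints at [1.127, 0.477, 0.022, 1.555, -0.011, 1.109, -0.083], TCP at [0.222, -0.637, 0.231] pointing down, gripper open.
Joint ranges: [-2.96, 2.96], [-0.34, 2.1], [-1.41, 1.46], [0.24, 2.44], [-1.37, 4.51], [0.17, 1.92], [-2.96, 2.96]. Speed limits (rad/s): [2.39, 2.39, 3.14, 3.14, 3.14, 3.14, 3.14].

## Interface

Orientations are given as a unit quaternion [w, x, y, z].
In Python, from station import * gives the robot as it stands. The module is installed in compiled form; this text tells all that it offers.
- The arm moves only by the tool jog_arm, never from a script. Its arguments are lists of equal length, an entry for each row: "dp": the shift along the tool's x, y, z in units of 25 mm (1.0 is 25 mm), a list of three; "angular": the turn, a rotation vector about the tool's x, y, z in units of 5 degrees (1.0 is 5 degrees), a list of three; "claw": the finger opening in mm, from 0 to 85.4. A call has exactly 5 rows; each row is the pose to reach, as a shift and turn from the pose commanded when the call began, along the tool's axes at that moment; what a row does not reach only later rows make up. A row lasts 1/10 s, in which the tool goes at most 50 mm and 8.59 degrees, less where a joint would pass 70% of its speed; a pose out of reach is approached as far as the arm can. A call with a gripper value outside its range is refused whole. The fingers move at their own pace and stop on an object; "grip_force" is the grip in N (left out, the last holds). Time passes only in rows, so rows that repeat a pose let the fingers close, or fill a call up. It gives the time, the measured TCP pose, the force and the opening at its end, in the units of the state.
- get_obs(): the state, without advancing time (a new reading comes with each control period).
- read_camera(name): name is "side" or "top"; returns a dict with "pixels" (400x640x3 uint8, blue, green, red), "camera_matrix" (3x3 intrinsics, pixels), "rvec" (rotation vector, rad) and "tvec" (3), from world to camera coordinates, as OpenCV has them. Camera axes: x right, y down, z forward; pixel columns grow to the right and rows downward; lengths in m; the calibration is good to about 2 mm. A picture is of the moment at which its call begins. There is no depth.
- hand_in(): hands the job in, once; it reports no verdict.
The state is a dict: "t": time; "q": joint angles; "joint_vel": joint speeds; "joint_torque": joint torques, N m; "eef_pos": TCP position; "tool_rot": TCP orientation; "contact_force": force on the tool from outside, world axes, zero at the start; "torque": the same for the moment, N m; "gripper_width": opening from 0.0 (shut) to 1.0 (fully open).
Only numpy, scipy, OpenCV 4.12 (cv2) and the standard library are available. Lean on these libraries where they do the work, as an engineer would, in place of code of your own. Each camera call takes 0.05 s, during which the arm holds its last target.

## Working session

There is one attempt and no reset: what is moved stays moved. The work goes in short steps, Python scripts to look and compute and a tool call to move; the robot and the scene stay as the last step left them, time stands still between calls to the robot, and variables do not carry over. Pictures are saved under pics/ and viewed, and the job is handed in when it is done.

Besides the shell and the picture viewer there is one more tool, called after "Emit:" as name(argument=value, ...) on one line, values as JSON. jog_arm: Moves the arm, as the interface text tells. Its arguments: {"type":"object","properties":{"dp":{"type":"array","items":{"type":"array","items":{"type":"number"}}},"angular":{"type":"array","items":{"type":"array","items":{"type":"number"}}},"claw":{"type":"array","items":{"type":"number"}},"grip_force":{"type":"number"}},"required":["dp","angular","claw"]}

```bash
mkdir -p pics
python3 - <<'E'
from station import *
import cv2,numpy as np
for n in("side","top"):
    d=read_camera(n); cv2.imwrite(f"pics/{n}0.png",d["pixels"]); np.savez(f"{n}0.npz",**d)
    R=cv2.Rodrigues(np.array(d["rvec"],float))[0]; print(n,np.round(d["camera_matrix"],1).tolist(),"cam pos",np.round(-R.T@np.array(d["tvec"]).ravel(),3), np.round(R,2).tolist())
o=get_obs(); print(o)
E
```

```text
side [[446.4, 0.0, 313.4], [0.0, 446.4, 196.6], [0.0, 0.0, 1.0]] cam pos [0.521 0.711 0.621] [[-1.0, 0.03, 0.0], [0.02, 0.69, -0.73], [-0.02, -0.73, -0.69]]
top [[491.6, 0.0, 315.0], [0.0, 491.6, 198.9], [0.0, 0.0, 1.0]] cam pos [0.357 0.104 0.911] [[0.02, -1.0, 0.0], [-0.99, -0.02, -0.15], [0.15, 0.0, -0.99]]
{'t': 0.1, 'q': array([ 1.12689033,  0.4776846 ,  0.0223459 ,  1.55637016, -0.01148843,
        1.10932558, -0.08311232]), 'joint_vel': array([-0.00026518, -0.00193559, -0.00119417, -0.00121685,  0.00188969,
       -0.00109175,  0.0002578 ]), 'joint_torque': array([ 4.72288200e-03, -5.97763109e+01,  1.61384035e+00, -2.81955564e+01,
        1.28561578e-02,  5.03078161e-03,  4.52526353e-05]), 'eef_pos': array([ 0.22223443, -0.63678383,  0.23043762]), 'tool_rot': array([-8.04431508e-04,  9.85936217e-01,  1.67119978e-01, -2.03232629e-04]), 'contact_force': array([-0.24627436,  0.41909057,  0.16936615]), 'torque': array([ 0.018897  , -0.05395137, -0.00100936]), 'gripper_width': 0.9998485099397459}
```

View pics/top0.png

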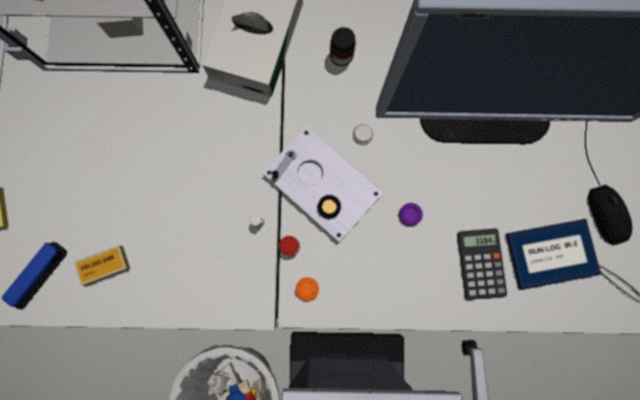

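View pics/side0.png

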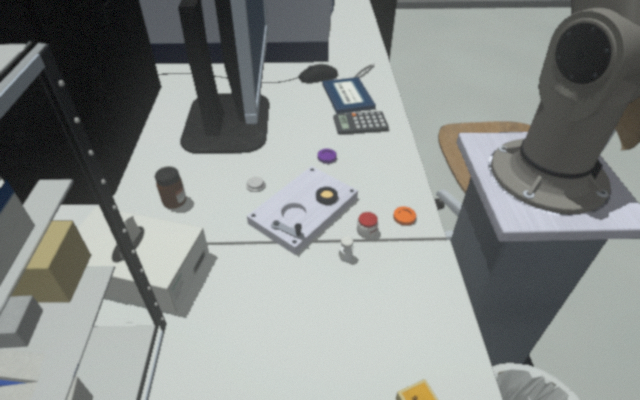

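The top view shows the plate around (322,187), the polariser at (329,206), the recess at (310,172), the clip pivot near (291,155) and the pin near (272,175). The red-topped jar is at (289,245), the vial at (256,221) and the flange at (363,133). I'll enlarge it and measure.

```bash
cat > h.py <<'E'
import cv2,numpy as np
def ray(d,uv):
    R=cv2.Rodrigues(np.array(d["rvec"],float))[0]; t=np.array(d["tvec"],float).ravel()
    K=np.array(d["camera_matrix"]); c=-R.T@t
    v=R.T@np.linalg.solve(K,np.array([uv[0],uv[1],1.])); return c,v
def onz(d,uv,z):
    c,v=ray(d,uv); return c+v*(z-c[2])/v[2]
def proj(d,p):
    return cv2.projectPoints(np.array(p,float).reshape(-1,1,3),np.array(d["rvec"],float),np.array(d["tvec"],float),np.array(d["camera_matrix"]),None)[0].reshape(-1,2)
E
python3 - <<'E'
import cv2,numpy as np
a=cv2.imread("pics/top0.png")[115:265,235:425]; b=cv2.imread("pics/side0.png")[140:270,235:425]
cv2.imwrite("pics/topz.png",cv2.resize(a,None,fx=4,fy=4,interpolation=cv2.INTER_CUBIC))
cv2.imwrite("pics/sidez.png",cv2.resize(b,None,fx=4,fy=4,interpolation=cv2.INTER_CUBIC))
E
```

```text
(no output)
```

View pics/topz.png

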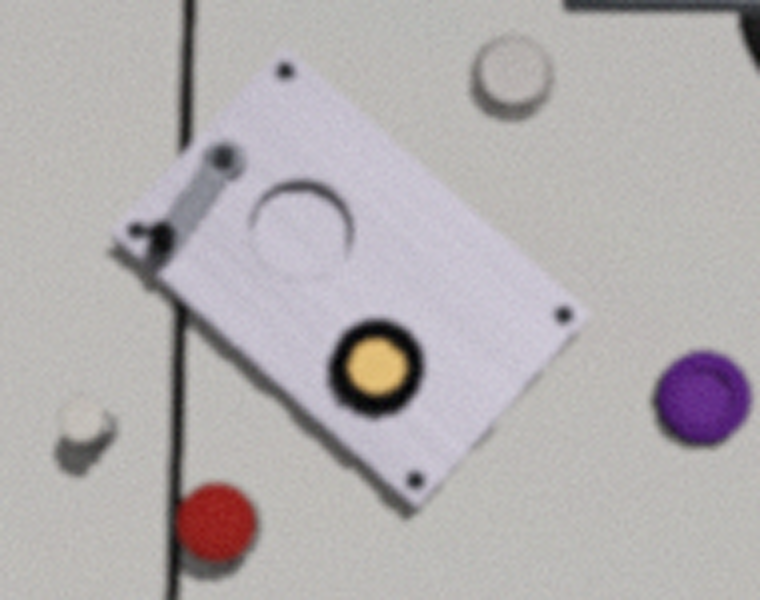

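View pics/sidez.png

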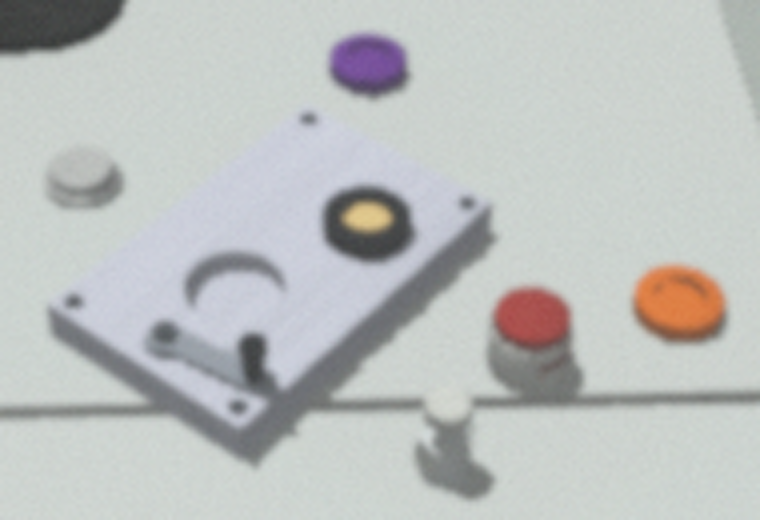

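The corner screws in the zoomed top view are at (285,70), (563,315), (415,480) and (137,230). The pivot is at (226,158), the pin head at (160,238) and the window at (377,366). Next I'll convert these to world positions.

Run:
```python
from h import *
T=np.load("top0.npz");S=np.load("side0.npz")
ft=lambda u,v:((u+.5)/4-.5+235,(v+.5)/4-.5+115); fs=lambda u,v:((u+.5)/4-.5+235,(v+.5)/4-.5+140)
t=[onz(T,ft(*p),.022) for p in((285,70),(563,315),(415,480),(137,230))]
s=[onz(S,fs(*p),.022) for p in((73,301),(308,118),(467,202),(237,407))]
for x in(t,s):
    x=np.array(x)[:,:2]; print(np.round(x,4).tolist(),"c",x.mean(0)); e=(x[0]+x[3]-x[1]-x[2]); print("yaw",np.degrees(np.arctan2(e[1],e[0])), np.linalg.norm(e)/2); 
    e=x[3]+x[2]-x[0]-x[1]; print("yaw y-90",np.degrees(np.arctan2(e[1],e[0]))-90,np.linalg.norm(e)/2)
P=lambda n,a,z,b,z2:print(n,np.round(onz(T,ft(*a),z)[:2],4),np.round(onz(S,fs(*b),z2)[:2],4))
P("polar",(377,366),.034,(367,217),.034)
P("recess",(301,231),.022,(235,300),.022)
P("pivot",(226,158),.0315,(165,332),.0315)
P("pinhead",(160,238),.0495,(252,342),.0495)
P("jar",(216,523),.036,(533,317),.036)
P("vial",(84,420),.045,(447,405),.045)
P("flange",(513,74),.012,(83,170),.012)
```

```text
[[0.6173, 0.1247], [0.5037, -0.005], [0.4269, 0.062], [0.5399, 0.1914]] c [0.5219459  0.09329381]
yaw 48.81652958762306 0.17208293585932924
yaw y-90 49.06889388956154 0.10202948325687138
[[0.617, 0.1236], [0.5035, -0.0067], [0.4264, 0.0604], [0.5401, 0.1911]] c [0.5217564  0.09210687]
yaw 48.95270427060871 0.1730076030320163
yaw y-90 48.850556181530806 0.10234441369630909
polar [0.477  0.0803] [0.4774 0.0827]
recess [0.5408 0.1158] [0.5412 0.1251]
pivot [0.5724 0.1507] [0.5725 0.1537]
pinhead [0.5308 0.1783] [0.5328 0.1778]
jar [0.4052 0.1508] [0.4057 0.1534]
vial [0.4491 0.2099] [0.4501 0.2125]
flange [0.6202 0.0173] [0.62   0.0197]
```

Plate centre is (0.522, 0.093) with a yaw of 48.9°. The recess is at (0.5416, 0.115), the polariser at (0.477, 0.0815) and the pivot at (0.573, 0.1515), and the clip is at about 1.43 rad. I plan to part the fingertips by about 25 mm so they cradle the disc from behind. They will then push it on a heading of 27.7° for 73 mm.

Emit:
jog_arm(dp=[[1.2,-0.9,0],[2.6,-1.95,0],[4.0,-3.0,0],[5.5,-4.1,0],[7.0,-5.2,0]], angular=[[0,0,0],[0,0,0],[0,0,-0.5],[0,0,-1.0],[0,0,-1.7]], claw=[25,25,25,25,25])

```text
t: 0.6
eef_pos: [0.3454, -0.4551, 0.231]
tool_rot: [-0.0, 0.971, 0.241, -0.0]
contact_force: [0.2, -0.3, -0.4]
gripper_width: 0.291
```

Emit:
jog_arm(dp=[[1.4,-1.3,0],[2.9,-2.65,0],[4.4,-4.0,0],[5.9,-5.35,0],[7.4,-6.7,0]], angular=[[0,0,0],[0,0,0],[0,0,0],[0,0,0],[0,0,0]], claw=[25,25,25,25,25])

```text
t: 1.1
eef_pos: [0.4301, -0.2223, 0.2312]
tool_rot: [0.0, 0.971, 0.24, -0.0]
contact_force: [1.0, -1.3, -1.0]
gripper_width: 0.29
```

```bash
cat >> h.py <<'E'
def goto(o,*pts):
    from scipy.spatial.transform import Rotation as Ro
    w=o["tool_rot"]; R=Ro.from_quat([w[1],w[2],w[3],w[0]]).as_matrix()
    print("pos",np.round(o["eef_pos"],4),"heading",np.degrees(np.arctan2(R[1,0],R[0,0])),"F",np.round(o["contact_force"],1),"t",o["t"],"grip",o["gripper_width"])
    for p in pts: print(p,"units",np.round(R.T@(np.array(p)-o["eef_pos"])/.025,2))
E
python3 - <<'E'
from h import *; from station import *
o=get_obs(); goto(o,(.4435,.0635,.2),(.4435,.0635,.12),(.4435,.0635,.025)); print(o["q"])
E
```

```text
pos [ 0.4301 -0.2223  0.2312] heading 27.729680045938984 F [ 1.  -1.3 -1. ] t 1.1 grip 0.29020626858880844
(0.4435, 0.0635, 0.2) units [ 5.79 -9.87  1.25]
(0.4435, 0.0635, 0.12) units [ 5.8  -9.87  4.45]
(0.4435, 0.0635, 0.025) units [ 5.8  -9.87  8.25]
[ 0.55894252  0.17533202 -0.2359158   1.98612382  0.04915787  0.98558208
 -0.78748242]
```

Emit:
jog_arm(dp=[[0.9,-1.55,0.2],[1.85,-3.15,0.5],[2.8,-4.75,0.9],[3.75,-6.35,1.4],[4.7,-7.95,2.0]], angular=[[0,0,0],[0,0,0],[0,0,0],[0,0,0],[0,0,0]], claw=[25,25,25,25,25])

```text
t: 1.6
eef_pos: [0.4413, 0.008, 0.1812]
tool_rot: [0.0, 0.971, 0.24, 0.001]
contact_force: [1.2, -0.9, 0.6]
gripper_width: 0.294
```

Run:
```python
from h import *; from station import *
o=get_obs(); goto(o,(.4435,.0635,.12),(.4435,.0635,.06))
```

```text
pos [0.4413 0.008  0.1812] heading 27.715632686233317 F [ 1.2 -0.9  0.6] t 1.6 grip 0.2937494875237326
(0.4435, 0.0635, 0.12) units [ 1.11 -1.93  2.45]
(0.4435, 0.0635, 0.06) units [ 1.1  -1.93  4.85]
```

Emit:
jog_arm(dp=[[0.5,-0.9,1.0],[1.0,-1.7,2.2],[1.1,-1.93,3.5],[1.1,-1.93,4.5],[1.1,-1.93,4.85]], angular=[[0,0,0],[0,0,0],[0,0,0],[0,0,0],[0,0,0]], claw=[25,25,25,25,25])

```text
t: 2.1
eef_pos: [0.4415, 0.0618, 0.0578]
tool_rot: [-0.0, 0.971, 0.24, -0.002]
contact_force: [-1.1, 0.2, 0.6]
gripper_width: 0.292
```

```bash
cat > look.py <<'E'
import sys
from h import *; from station import *
k=sys.argv[1]; im=[]
for n,(r,c) in dict(top=(95,225),side=(120,225)).items():
    d=read_camera(n); np.savez(f"{n}_{k}.npz",**d)
    im.append(cv2.resize(d["pixels"][r:r+170,c:c+200],None,fx=3.0,fy=3.0,interpolation=cv2.INTER_CUBIC))
cv2.imwrite(f"pics/T{k}.png",im[0]);cv2.imwrite(f"pics/S{k}.png",im[1])
goto(get_obs(),(.4435,.0635,.025))
E
python3 look.py 1
```

```text
pos [0.4425 0.0616 0.0592] heading 27.739131830121174 F [-1.3 -0.9 -0.6] t 2.2 grip 0.2929459888423993
(0.4435, 0.0635, 0.025) units [ 0.08 -0.05  1.37]
```

View pics/T1.png

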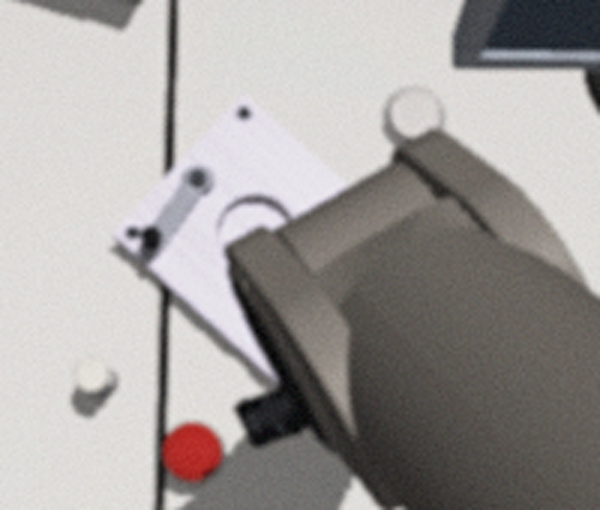

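View pics/S1.png

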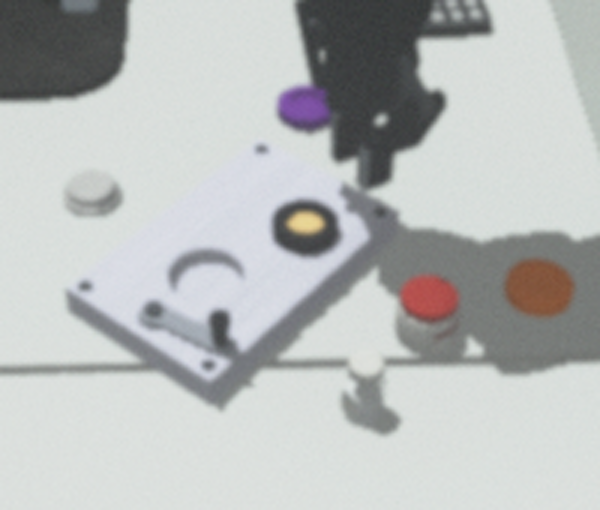

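In the side view both fingers stand behind the polariser at zoomed (375,165) and (350,140), and nothing is touched. Next I'll lower to z = 0.025.

Emit:
jog_arm(dp=[[0,0,0.5],[0,0,1.0],[0,0,1.3],[0,0,1.4],[0,0,1.4]], angular=[[0,0,0],[0,0,0],[0,0,0],[0,0,0],[0,0,0]], claw=[25,25,25,25,25])

```text
t: 2.7
eef_pos: [0.4432, 0.0618, 0.0248]
tool_rot: [0.0, 0.971, 0.24, -0.0]
contact_force: [0.5, 0.9, -0.3]
gripper_width: 0.295
```

```bash
python3 look.py 2
```

```text
pos [0.4436 0.0619 0.0253] heading 27.73745910867884 F [ 0.2 -0.2  0. ] t 2.8 grip 0.29486550883134743
(0.4435, 0.0635, 0.025) units [ 0.03 -0.06  0.01]
```

View pics/S2.png

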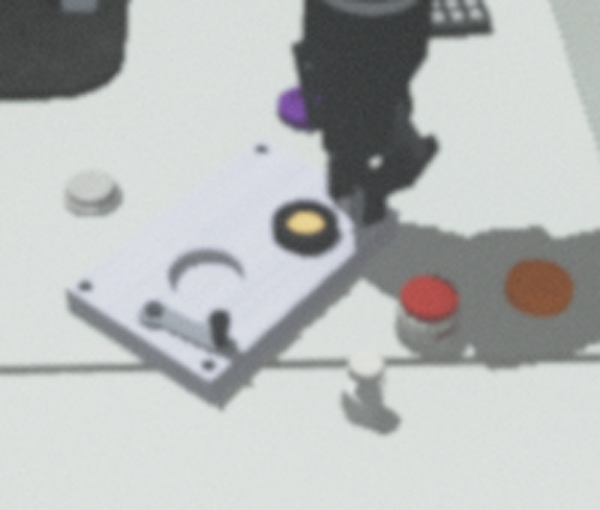

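The fingers are just above plate height behind the disc with no contact, so I'll start the push.

Emit:
jog_arm(dp=[[0.2,-0.06,0],[0.5,-0.06,0],[0.8,-0.06,0],[1.1,-0.06,0],[1.4,-0.06,0]], angular=[[0,0,0],[0,0,0],[0,0,0],[0,0,0],[0,0,0]], claw=[25,25,25,25,25])

```text
t: 3.3
eef_pos: [0.4744, 0.0799, 0.0251]
tool_rot: [-0.0, 0.971, 0.24, 0.0]
contact_force: [0.1, 0.1, 0.5]
gripper_width: 0.292
```

```bash
cat >> look.py <<'E'
def disc(d):
    p=d["pixels"].astype(int); h=cv2.cvtColor(d["pixels"],cv2.COLOR_BGR2HSV)
    m=cv2.inRange(h,(14,60,120),(32,255,255)); m[:140]=0;m[260:]=0;m[:,:250]=0;m[:,400:]=0
    n,l,s,c=cv2.connectedComponentsWithStats(m)
    if n>1:
        i=1+s[1:,4].argmax(); return c[i],s[i,4]
d=np.load(f"side_{k}.npz"); r=disc(d)
if r:
  for z in(.034,.022):
    p=onz(d,r[0],z)[:2]-[0,.0018]; e=p-[.5416,.1153]; print("disc z",z,np.round(p,4),"area",r[1],"to recess along/lat mm",np.round(1e3*np.array([-(e@[.885,.465]),e@[-.465,.885]]),1))
E
python3 look.py 3
```

```text
pos [0.4751 0.0804 0.0252] heading 27.758834245592443 F [1.1 0.6 0.5] t 3.4 grip 0.2925622824778942
(0.4435, 0.0635, 0.025) units [-1.43  0.01  0.01]
disc z 0.034 [0.5006 0.0938] area 87 to recess along/lat mm [46.3  0.1]
disc z 0.022 [0.5002 0.0813] area 87 to recess along/lat mm [ 52.5 -10.9]
```

View pics/S3.png

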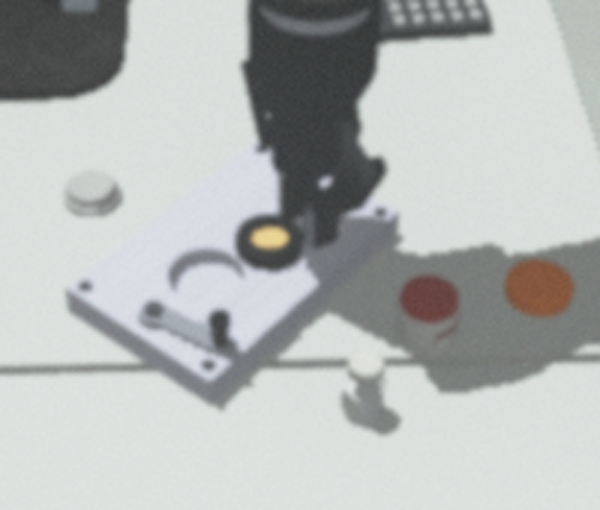

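The disc is in the cradle, 46 mm short of the recess with about 0 mm lateral error.

Emit:
jog_arm(dp=[[0.3,0,0],[0.6,0,0],[0.9,0,0],[1.2,0,0],[1.4,0,0]], angular=[[0,0,0],[0,0,0],[0,0,0],[0,0,0],[0,0,0]], claw=[25,25,25,25,25])

```text
t: 3.9
eef_pos: [0.5055, 0.0963, 0.0251]
tool_rot: [-0.0, 0.971, 0.24, 0.0]
contact_force: [-0.6, -1.1, -0.2]
gripper_width: 0.293
```

```bash
python3 look.py 4
```

```text
pos [0.5055 0.0964 0.0251] heading 27.752203708128906 F [-0.6 -0.4 -0.1] t 4.0 grip 0.29389496317136016
(0.4435, 0.0635, 0.025) units [-2.81  0.01  0.  ]
disc z 0.034 [0.5317 0.1103] area 101 to recess along/lat mm [11.1  0.2]
disc z 0.022 [0.5319 0.0981] area 101 to recess along/lat mm [ 16.6 -10.7]
```

View pics/S4.png

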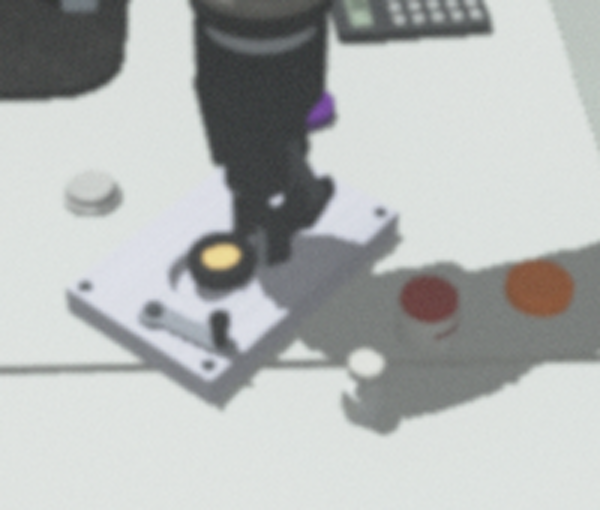

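The disc hangs over the near edge of the recess, about 11 mm short. I'll keep pushing slowly.

Emit:
jog_arm(dp=[[0.1,0,0],[0.2,0,0],[0.27,0,0],[0.34,0,0],[0.38,0,0]], angular=[[0,0,0],[0,0,0],[0,0,0],[0,0,0],[0,0,0]], claw=[25,25,25,25,25])

```text
t: 4.5
eef_pos: [0.5131, 0.1003, 0.025]
tool_rot: [0.0, 0.971, 0.24, -0.0]
contact_force: [-1.0, 0.1, -0.4]
gripper_width: 0.293
```

```bash
python3 look.py 5
```

```text
pos [0.5131 0.1002 0.025 ] heading 27.737574948603804 F [ 0.  -0.4  0.4] t 4.6 grip 0.2913817196399148
(0.4435, 0.0635, 0.025) units [-3.15  0.    0.  ]
disc z 0.034 [0.5405 0.1181] area 101 to recess along/lat mm [-0.3  3. ]
disc z 0.022 [0.5409 0.106 ] area 101 to recess along/lat mm [ 5.  -7.9]
```

View pics/S5.png

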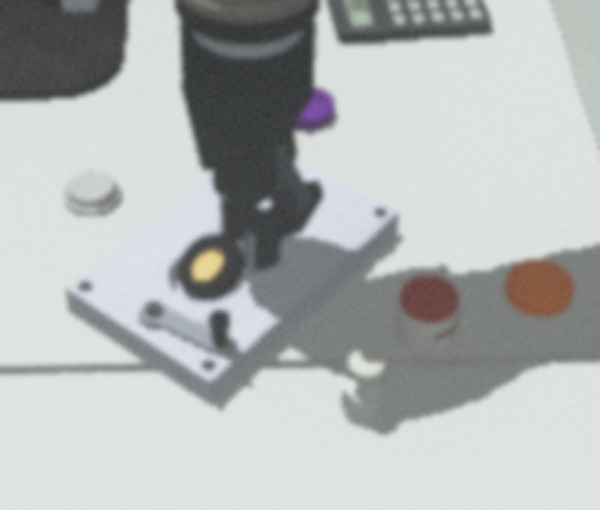

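The disc has tipped into the recess, front edge down and rear still on the rim. I'll push a bit further.

Emit:
jog_arm(dp=[[0.06,0,0],[0.12,0,0],[0.18,0,0],[0.22,0,0],[0.22,0,0]], angular=[[0,0,0],[0,0,0],[0,0,0],[0,0,0],[0,0,0]], claw=[25,25,25,25,25])

```text
t: 5.1
eef_pos: [0.5178, 0.1028, 0.025]
tool_rot: [0.0, 0.971, 0.24, -0.0]
contact_force: [0.1, -0.8, -0.4]
gripper_width: 0.291
```

```bash
python3 look.py 6
```

```text
pos [0.5178 0.1027 0.025 ] heading 27.73828567977445 F [-0.8  0.3 -0.3] t 5.2 grip 0.2940237335388357
(0.4435, 0.0635, 0.025) units [-3.36  0.01  0.  ]
disc z 0.034 [0.5448 0.1203] area 104 to recess along/lat mm [-5.1  2.9]
disc z 0.022 [0.5453 0.1082] area 104 to recess along/lat mm [ 0.  -7.9]
```

View pics/S6.png

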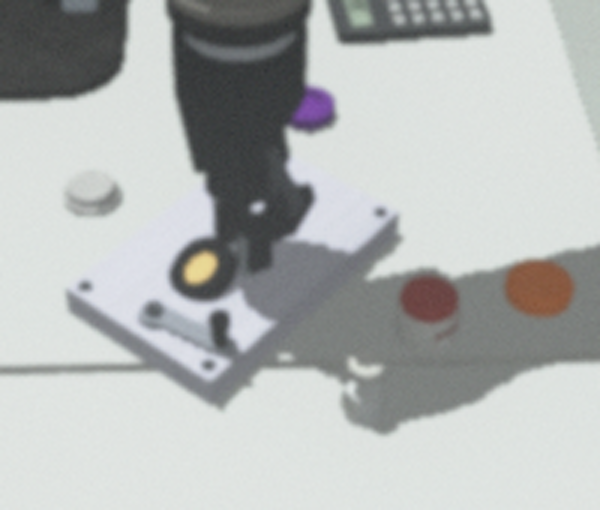

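The disc is still tilted and my tips are already about 3 mm inside the mouth, so they may be holding up the rear edge. I'll back off and look.

Emit:
jog_arm(dp=[[-0.2,0,0],[-0.5,0,0],[-0.9,0,0],[-1.0,0,0],[-1.0,0,0]], angular=[[0,0,0],[0,0,0],[0,0,0],[0,0,0],[0,0,0]], claw=[25,25,25,25,25])

```text
t: 5.7
eef_pos: [0.4951, 0.0906, 0.0251]
tool_rot: [0.0, 0.971, 0.24, -0.0]
contact_force: [0.0, -1.3, -0.2]
gripper_width: 0.296
```

```bash
python3 look.py 7; python3 -c "
import cv2;a=cv2.imread('pics/S7.png')[180:420,60:400];cv2.imwrite('pics/S7z.png',cv2.resize(a,None,fx=2.2,fy=2.2,interpolation=2))"
```

```text
pos [0.496  0.0912 0.0252] heading 27.732549198284968 F [-0.  -0.2  0.2] t 5.8 grip 0.29215083899258204
(0.4435, 0.0635, 0.025) units [-2.37  0.    0.01]
disc z 0.034 [0.5395 0.1271] area 92 to recess along/lat mm [-3.6 11.4]
disc z 0.022 [0.5398 0.1152] area 92 to recess along/lat mm [1.6 0.7]
```

View pics/S7z.png

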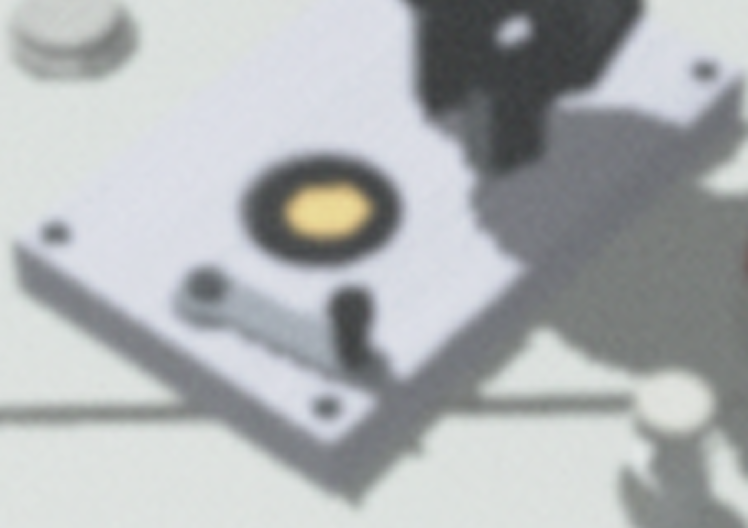

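The polariser has dropped in and lies flat: at z = 0.022 it measures within 1.7 mm of the recess centre. Next is the clip. I'll raise the tool, shut the fingers, turn about 20° so a finger's back face points along the mean tangent, and go to the outer side of the pin.

Emit:
jog_arm(dp=[[0,0,-1.0],[0,0,-2.4],[0.5,-0.6,-3.0],[1.6,-1.8,-3.0],[2.7,-3.0,-3.0]], angular=[[0,0,0],[0,0,0],[0,0,1.0],[0,0,2.5],[0,0,4.0]], claw=[25,25,0,0,0])

```text
t: 6.3
eef_pos: [0.5219, 0.1895, 0.1011]
tool_rot: [-0.0, 0.998, 0.064, 0.001]
contact_force: [0.7, 0.2, -0.3]
gripper_width: -0.0
```

Run:
```python
from h import *; from station import *
goto(get_obs(),(.527,.213,.1),(.527,.213,.036))
```

```text
pos [0.5219 0.1895 0.1011] heading 7.29470895931604 F [ 0.7  0.2 -0.3] t 6.3 grip -0.00044220964376337263
(0.527, 0.213, 0.1) units [ 0.32 -0.91  0.05]
(0.527, 0.213, 0.036) units [ 0.31 -0.91  2.61]
```

Emit:
jog_arm(dp=[[0.2,-0.6,0],[0.31,-0.95,0],[0.31,-0.95,1.0],[0.31,-0.95,2.0],[0.31,-0.95,2.6]], angular=[[0,0,0],[0,0,0],[0,0,0],[0,0,0],[0,0,0]], claw=[0,0,0,0,0])

```text
t: 6.8
eef_pos: [0.5242, 0.2115, 0.0331]
tool_rot: [0.001, 0.998, 0.067, -0.001]
contact_force: [-0.2, -0.1, 0.0]
gripper_width: 0.003
```

```bash
python3 look.py 8;  python3 - <<'E'
from h import *; from station import *
import cv2
a=cv2.imread('pics/S8.png')[150:450,60:400];cv2.imwrite('pics/S8z.png',cv2.resize(a,None,fx=2,fy=2,interpolation=2))
c=np.array([.5219,.0927]);th=np.radians(48.9);ex=np.array([np.cos(th),np.sin(th)]);ey=np.array([-ex[1],ex[0]])
piv=c+.078*ex
h=np.radians(98);off=.021*np.array([np.cos(h),np.sin(h)])
o=get_obs()
goto(o,*[tuple(np.round(np.r_[piv+.048*(-np.cos(f)*ex+np.sin(f)*ey)+off,.036],4)) for f in(1.43,1.2,1.0,.8,.6,.4,.2,.1,0)])
E
```

```text
pos [0.5235 0.2116 0.0329] heading 7.717436922311798 F [-0.7  0.2  0.3] t 6.9 grip -0.0008693755046379952
(0.4435, 0.0635, 0.025) units [-3.97  5.44  0.34]
disc z 0.034 [0.5478 0.1274] area 20 to recess along/lat mm [-11.1   7.8]
disc z 0.022 [0.5484 0.1155] area 20 to recess along/lat mm [-6.1 -3. ]
pos [0.5235 0.2116 0.0329] heading 7.717436922311798 F [-0.7  0.2  0.3] t 6.9 grip -0.0008693755046379952
(np.float64(0.53), np.float64(0.1984), np.float64(0.036)) units [ 0.18  0.56 -0.12]
(np.float64(0.5251), np.float64(0.1886), np.float64(0.036)) units [-0.06  0.92 -0.12]
(np.float64(0.5228), np.float64(0.1793), np.float64(0.036)) units [-0.2   1.27 -0.12]
(np.float64(0.5223), np.float64(0.1697), np.float64(0.036)) units [-0.27  1.65 -0.12]
(np.float64(0.5238), np.float64(0.1602), np.float64(0.036)) units [-0.27  2.04 -0.12]
(np.float64(0.5271), np.float64(0.1512), np.float64(0.036)) units [-0.18  2.41 -0.12]
(np.float64(0.5321), np.float64(0.1431), np.float64(0.036)) units [-0.03  2.76 -0.12]
(np.float64(0.5352), np.float64(0.1394), np.float64(0.036)) units [ 0.07  2.92 -0.12]
(np.float64(0.5387), np.float64(0.1361), np.float64(0.036)) units [ 0.19  3.07 -0.12]
```

View pics/S8z.png

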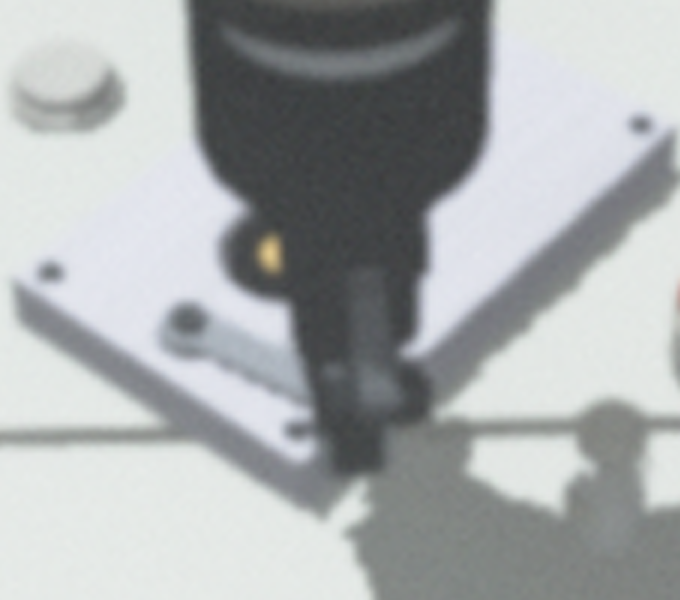

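View pics/T8.png

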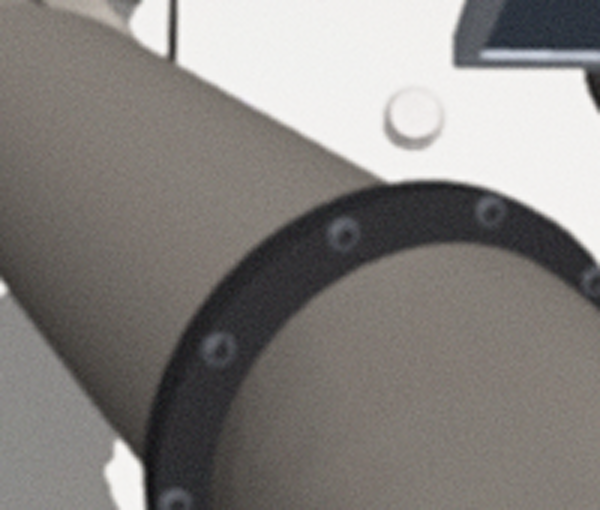

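The finger stands on the outer side of the pin, clear of everything. The tool hides the pin itself, around zoomed (330,380). Now I'll push along the arc.

Emit:
jog_arm(dp=[[0.18,0.25,-0.1],[0.17,0.55,-0.1],[0.0,0.85,-0.1],[-0.12,1.1,-0.1],[-0.2,1.3,-0.1]], angular=[[0,0,0],[0,0,0],[0,0,0],[0,0,0],[0,0,0]], claw=[0,0,0,0,0])

```text
t: 7.4
eef_pos: [0.5242, 0.1798, 0.038]
tool_rot: [0.0, 0.998, 0.067, 0.0]
contact_force: [-1.5, 2.0, 2.2]
gripper_width: -0.003
```

```bash
python3 look.py 9; python3 -c "
import cv2
a=cv2.imread('pics/S9.png')[150:450,60:400];cv2.imwrite('pics/S9z.png',cv2.resize(a,None,fx=2,fy=2,interpolation=2))"
```

```text
pos [0.5244 0.1792 0.0377] heading 7.6729803109039345 F [-0.3 -0.6 -0.1] t 7.5 grip 0.002414513976326309
(0.4435, 0.0635, 0.025) units [-3.82  4.15  0.51]
disc z 0.034 [0.5444 0.128 ] area 49 to recess along/lat mm [-8.4 10. ]
disc z 0.022 [0.5449 0.1162] area 49 to recess along/lat mm [-3.3 -0.8]
```

View pics/S9z.png

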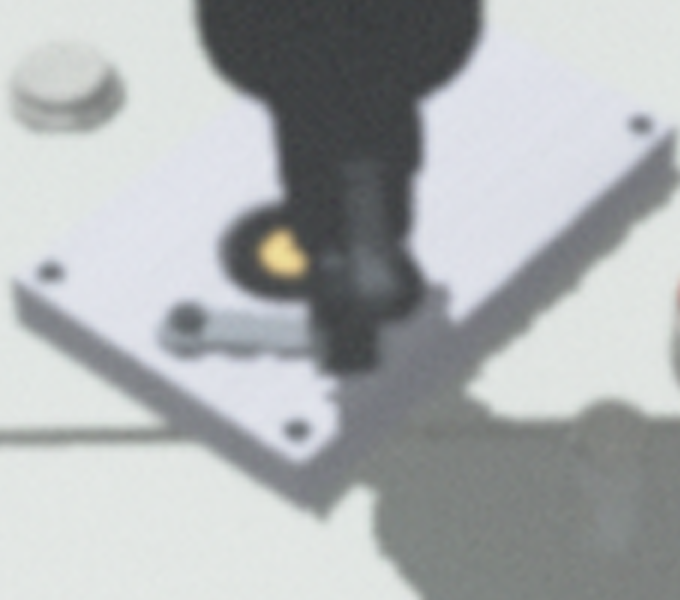

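The clip is turning and its arm has moved to about 1.0 rad. The disc is still in place, so I'll continue along the arc.

Emit:
jog_arm(dp=[[-0.1,0.3,0.05],[-0.13,0.6,0.1],[-0.1,0.9,0.1],[0.0,1.2,0.1],[0.11,1.47,0.1]], angular=[[0,0,0],[0,0,0],[0,0,0],[0,0,0],[0,0,0]], claw=[0,0,0,0,0])

```text
t: 8.0
eef_pos: [0.5324, 0.1436, 0.0349]
tool_rot: [0.0, 0.998, 0.067, -0.0]
contact_force: [-0.9, 1.3, -0.0]
gripper_width: -0.002
```

```bash
python3 look.py 10; python3 -c "
import cv2
a=cv2.imread('pics/S10.png')[150:450,60:400];cv2.imwrite('pics/S10z.png',cv2.resize(a,None,fx=2,fy=2,interpolation=2))"
```

```text
pos [0.5331 0.1429 0.035 ] heading 7.611832388911709 F [-0.7 -0.2  0.5] t 8.1 grip -0.0015954275054135907
(0.4435, 0.0635, 0.025) units [-3.97  2.67  0.4 ]
disc z 0.034 [0.5486 0.1244] area 5 to recess along/lat mm [-10.4   4.8]
disc z 0.022 [0.5491 0.1124] area 5 to recess along/lat mm [-5.3 -6.1]
```

View pics/S10z.png

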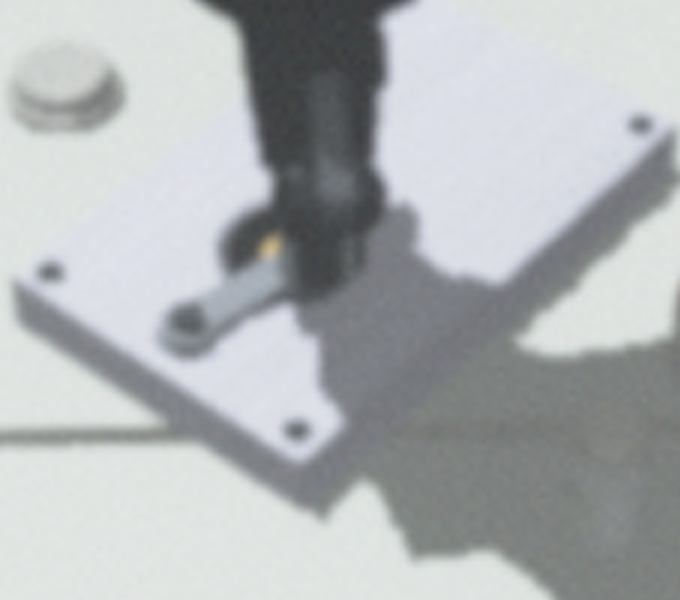

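Nearly home. The last few millimetres go slowly along the end tangent while I watch the force.

Emit:
jog_arm(dp=[[0.05,0.07,0],[0.1,0.14,0],[0.15,0.2,0],[0.18,0.26,0],[0.2,0.3,0]], angular=[[0,0,0],[0,0,0],[0,0,0],[0,0,0],[0,0,0]], claw=[0,0,0,0,0])

```text
t: 8.6
eef_pos: [0.5383, 0.138, 0.0351]
tool_rot: [-0.0, 0.998, 0.068, 0.0]
contact_force: [0.5, 0.8, 0.0]
gripper_width: -0.002
```

Run:
```python
from h import *; from station import *
goto(get_obs(),(.5387,.1361,.035))
```

```text
pos [0.5383 0.138  0.0351] heading 7.7540830888497325 F [0.5 0.8 0. ] t 8.6 grip -0.0015051087859083525
(0.5387, 0.1361, 0.035) units [0.   0.08 0.  ]
```

Emit:
jog_arm(dp=[[0.0,0.03,0],[0.02,0.06,0],[0.02,0.09,0],[0.02,0.12,0],[0.02,0.12,0]], angular=[[0,0,0],[0,0,0],[0,0,0],[0,0,0],[0,0,0]], claw=[0,0,0,0,0])

```text
t: 9.1
eef_pos: [0.5393, 0.136, 0.0352]
tool_rot: [-0.001, 0.998, 0.068, 0.001]
contact_force: [1.3, 4.9, -1.0]
gripper_width: -0.002
```

```bash
python3 look.py 11; python3 -c "
import cv2
a=cv2.imread('pics/S11.png')[150:450,60:400];cv2.imwrite('pics/S11z.png',cv2.resize(a,None,fx=2,fy=2,interpolation=2))"
```

```text
pos [0.5393 0.1359 0.0353] heading 7.7829335320440585 F [ 1.9  4.8 -1.2] t 9.2 grip -0.003136382430023554
(0.4435, 0.0635, 0.025) units [-4.19  2.35  0.4 ]
```

View pics/S11z.png

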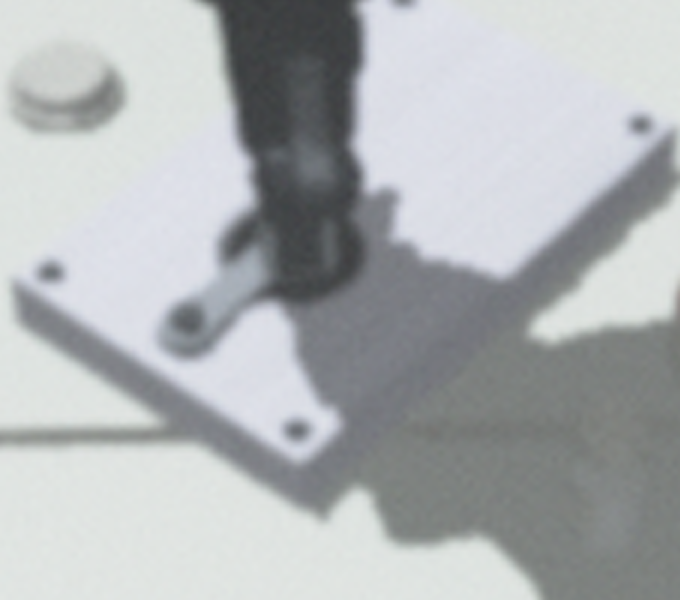

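A steady 5 N, well above the 0.6 N friction, suggests the stop is reached. One slightly firmer nudge should confirm it.

Emit:
jog_arm(dp=[[0.02,0.03,0],[0.03,0.06,0],[0.03,0.06,0],[0.03,0.06,0],[0.03,0.06,0]], angular=[[0,0,0],[0,0,0],[0,0,0],[0,0,0],[0,0,0]], claw=[0,0,0,0,0])

```text
t: 9.7
eef_pos: [0.5395, 0.1357, 0.0352]
tool_rot: [-0.001, 0.998, 0.068, -0.0]
contact_force: [-1.1, 7.5, -1.0]
gripper_width: 0.002
```

The force rises to 7.5 N with almost no travel, so the clip is at its stop. I'll back straight off, rise, and clear the view.

Emit:
jog_arm(dp=[[0,-0.4,0],[0,-1.0,0],[0,-1.2,-1.0],[0,-1.2,-2.8],[0,-1.2,-4.6]], angular=[[0,0,0],[0,0,0],[0,0,0],[0,0,0],[0,0,0]], claw=[0,0,0,0,0])

```text
t: 10.2
eef_pos: [0.5346, 0.1636, 0.1506]
tool_rot: [0.001, 0.998, 0.068, -0.001]
contact_force: [0.6, 0.7, 0.3]
gripper_width: -0.004
```

Emit:
jog_arm(dp=[[-0.6,1.0,-0.8],[-1.4,2.6,-1.4],[-2.2,4.4,-2.0],[-2.8,6.2,-2.0],[-3.2,8.0,-2.0]], angular=[[0,0,0],[0,0,0],[0,0,0],[0,0,0],[0,0,0]], claw=[0,0,0,0,0])

```text
t: 10.7
eef_pos: [0.4824, -0.0473, 0.2007]
tool_rot: [0.001, 0.998, 0.068, 0.0]
contact_force: [1.1, 0.2, -0.3]
gripper_width: -0.002
```

Emit:
jog_arm(dp=[[0,1.2,0],[0,2.4,0],[0,3.6,0],[0,4.8,0],[0,5.0,0]], angular=[[0,0,0],[0,0,0],[0,0,0],[0,0,0],[0,0,0]], claw=[0,0,0,0,0])

```text
t: 11.2
eef_pos: [0.4999, -0.1734, 0.1999]
tool_rot: [0.001, 0.998, 0.065, -0.001]
contact_force: [-0.8, 0.1, 0.4]
gripper_width: -0.003
```

```bash
python3 look.py 12; python3 -c "
import cv2
a=cv2.imread('pics/S12.png')[150:450,60:400];cv2.imwrite('pics/S12z.png',cv2.resize(a,None,fx=2,fy=2,interpolation=2))"
```

```text
pos [ 0.5001 -0.1701  0.1998] heading 7.62124276566855 F [0.4 0.3 1.3] t 11.3 grip 0.0038536509653191555
(0.4435, 0.0635, 0.025) units [-0.99 -9.56  6.99]
disc z 0.034 [0.5317 0.1266] area 7 to recess along/lat mm [ 3.5 14.6]
disc z 0.022 [0.532  0.1147] area 7 to recess along/lat mm [8.8 4. ]
```

View pics/S12.png

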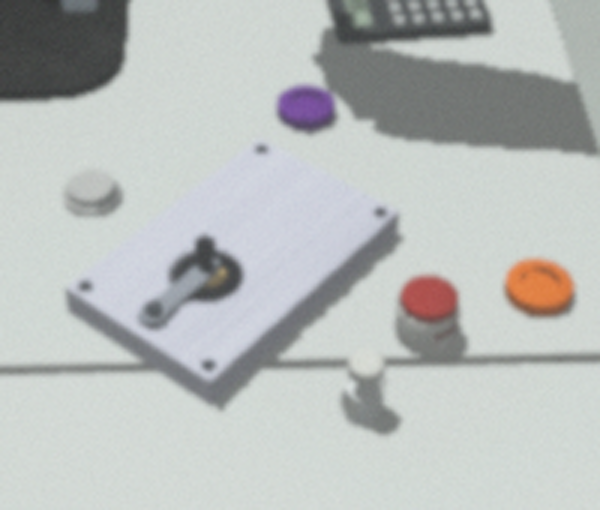

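View pics/S12z.png

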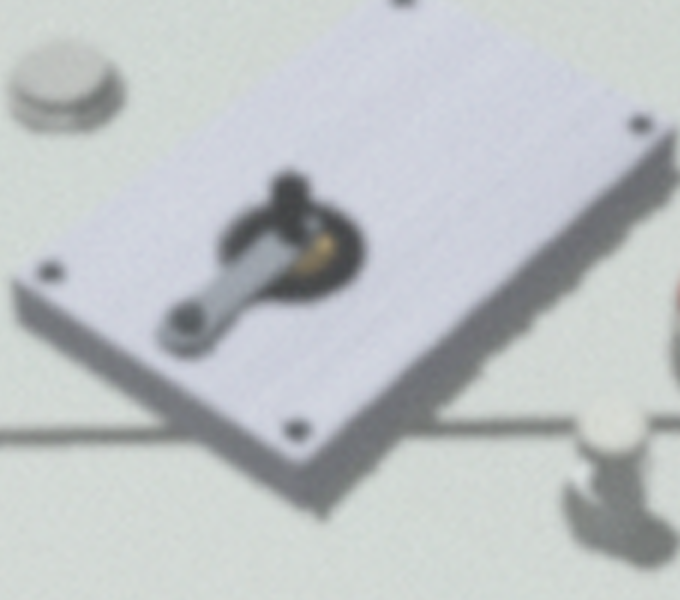

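View pics/T12.png

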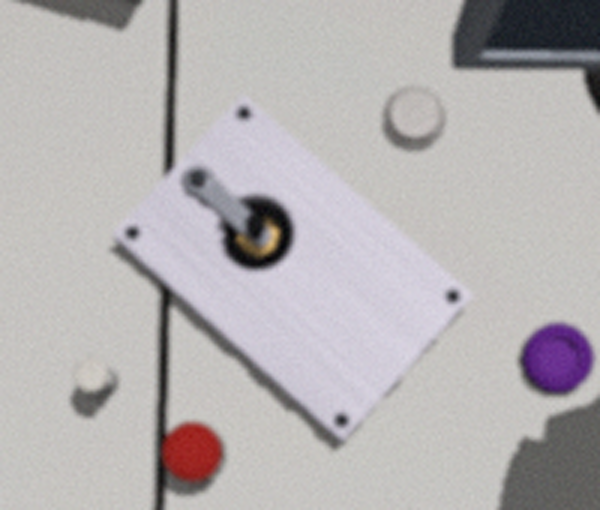

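Both views show the polariser flush and the clip across it, with the pin head at T(256,226) and S(206,246). The bystanders look unmoved. I'll check the clip angle numerically.

Run:
```python
from h import *
T=np.load("top_12.npz");S=np.load("side_12.npz")
c=np.array([.5219,.0927]);th=np.radians(48.9);ex=np.array([np.cos(th),np.sin(th)]);ey=np.array([-ex[1],ex[0]])
piv=c+.078*ex
for d,n,o,a in((T,"T",(225,95),(256,226)),(S,"S",(225,120),(206,246))):
    p=onz(d,((a[0]+.5)/3-.5+o[0],(a[1]+.5)/3-.5+o[1]),.0495)[:2]-piv; print(n,p@ex,p@ey,"angle",np.arctan2(p@ey,-p@ex))
    print("expect px at 0, .1 rad", [np.round((proj(d,np.r_[piv+.048*(-np.cos(f)*ex+np.sin(f)*ey),.0495])[0]-o+.5)*3-.5,1) for f in(0,.1)])
    z=np.load(("top" if n=="T" else "side")+"0.npz")["pixels"]; D=cv2.absdiff(z,d["pixels"])
for nm,r,col in (("jar",[(140,265),(270,330)],None),):
    pass
for d0,d1 in((np.load("top0.npz"),T),(np.load("side0.npz"),S)):
    D=cv2.GaussianBlur(cv2.absdiff(d0["pixels"],d1["pixels"]).max(2),(5,5),0); m=(D>40).astype(np.uint8)
    n,l,s,cc=cv2.connectedComponentsWithStats(m); print([(s[i,:5].tolist()) for i in range(1,n) if s[i,4]>15])
```

```text
T -0.0494344767904355 0.0016242837574305497 angle 0.032845489913260154
expect px at 0, .1 rad [array([256. , 222.4]), array([250.3, 228. ])]
S -0.04627781565837047 0.003027886614290829 angle 0.06533534389216285
expect px at 0, .1 rad [array([204.2, 242.3]), array([209.8, 246. ])]
[[630, 36, 10, 13, 66], [625, 46, 10, 27, 86], [482, 113, 158, 94, 8598], [270, 158, 20, 26, 236], [291, 159, 10, 7, 42], [298, 162, 25, 24, 460], [316, 194, 26, 27, 556], [382, 220, 90, 110, 5733], [465, 235, 11, 4, 36], [367, 392, 50, 8, 366]]
[[301, 0, 21, 41, 596], [592, 8, 28, 10, 135], [538, 17, 32, 81, 832], [617, 22, 21, 6, 80], [567, 25, 31, 28, 236], [577, 32, 28, 23, 127], [609, 32, 31, 48, 910], [606, 81, 5, 7, 17], [330, 129, 94, 43, 2313], [468, 152, 52, 28, 1011], [598, 155, 18, 21, 154], [315, 186, 24, 20, 399], [624, 187, 14, 17, 123], [281, 198, 25, 26, 338], [577, 203, 13, 5, 31], [609, 205, 24, 14, 210], [587, 211, 21, 9, 128], [281, 223, 24, 17, 231]]
```

The pin pixels give 0.03 to 0.065 rad, within the picking error, but it's worth a closer look. I'll compare the arm's own axis with the plate's.

Run:
```python
from h import *
T=np.load("top_12.npz");S=np.load("side_12.npz")
c=np.array([.5219,.0927]);th=np.radians(48.9);ex=np.array([np.cos(th),np.sin(th)]);ey=np.array([-ex[1],ex[0]])
piv=c+.078*ex; out=[]
for d,x0,y0 in((T,280,145),(S,268,188)):
    a=cv2.resize(d["pixels"][y0:y0+50,x0:x0+50],None,fx=8,fy=8,interpolation=cv2.INTER_CUBIC)
    b=a.copy()
    for f,col in((0,(0,0,255)),(.08,(0,200,0))):
      u=-np.cos(f)*ex+np.sin(f)*ey; v=np.array([-u[1],u[0]])
      for s in(-.007,.007):
        P=[np.r_[piv+v*s+u*t,.0275] for t in(0,.059)]
        q=((proj(d,P)-[x0,y0]+.5)*8-.5).round().astype(int); cv2.line(b,tuple(map(int,q[0])),tuple(map(int,q[1])),col,1)
    out.append(np.vstack([a,b])[:800])
o=np.hstack(out); cv2.imwrite("pics/cmp.png",cv2.resize(o,(600,600)))
```

```text
(no output)
```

View pics/cmp.png

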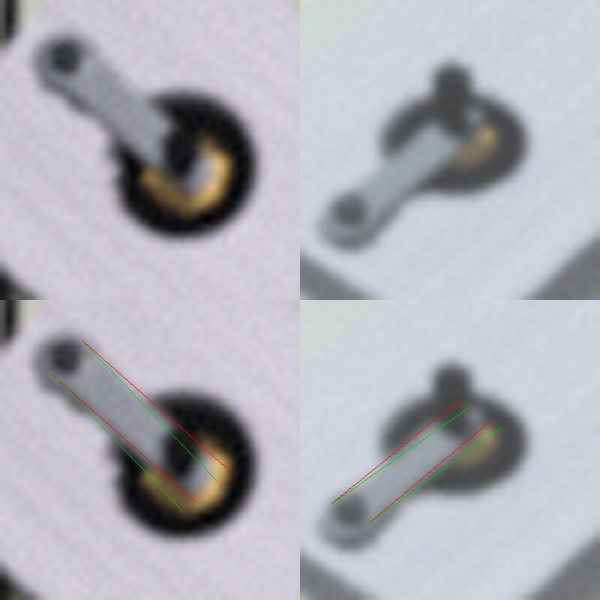

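The arm's slope matches the 0 rad line (red) in both views and not the 0.08 rad one. The small offset is a common shift from the plate-pose estimate. Together with the firm stop (7.5 N, no travel), this says the clip is home, so I'll hand in.

Run:
```python
from station import *
print(hand_in())
```

```text
the job is handed in; nothing more can be done
None
```

The job is handed in at about 11.3 s of robot time: the polariser is in the recess and the clip is home over it. I pushed the polariser about 73 mm with two slightly parted fingertips. It tipped at the rim, and my tips held its rear edge up until I backed off. I then pushed the clip's pin round with shut fingers, from about 1.43 rad to its stop.

- **Polariser:** it lies flat in the recess, measured within about 2 mm of the recess centre. The clip arm passed over it without catching.
- **Clip:** at the end it resisted 7.5 N with almost no travel. The arm lies parallel to the plate's axis in both views.
- **Disagreement:** the pin-head pixels alone gave 0.03 rad from the top camera and 0.065 rad from the side. I put that down to picking and plate-pose error of about 2 mm, because the arm's direction and the stop both indicate 0.
- **Bystanders:** the jar, flange, vial and look-alikes show no movement I could see. The robot was clear of everything when I handed in.

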